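Stand the kit tin heavy end down in the caddy

TASK

The closed metal tin in the wooden cradle has a heavy tool kit packed into one end and nothing but filler in the other. Lift it out to feel or see which end sinks, lay it down flat on the wooden work board and let go, then take it again and stand it upright, heavy end down, on the cork pad in the free cell of the caddy. Set it down gently without dropping it, and leave the jar, bottle, tile stack and nippers as they are.

Things in the scene. Friction and masses are not known exactly. Their poses are not given: they have to be found in the camera images.
- tin: closed plain aluminium tin 160 x 44 x 44 mm, a like dark band at each end; origin at its geometric centre, x along its 160 mm length. 0.5 to 0.8 kg; which end is heavy, +x or -x, is drawn each time and cannot be seen: the centre of mass lies 20 to 30 mm from the middle (kit_c0 in the rules is the unseen heavy kit inside). It starts lying level in the cradle, centre 28 mm above the table
- tin_a (a point): centre of the tin's +x end face, 80 mm from its centre
- tin_b (a point): centre of the tin's -x end face, 80 mm from its centre
- cradle: fixed plywood cradle, origin at the centre of its underside: base 216 (x) x 100 (y) x 6 mm, with an upright cheek 12 mm thick, 70 mm wide (y) and 75 mm high at each x end (inner faces 96 mm from the middle); open along both long sides. The tin lies on its base, along its x. It may stand to the left or the right of the board
- board: fixed plain wooden work board 250 (x) x 200 (y) x 6 mm, origin at the centre of its underside; empty at the start
- caddy: fixed pale wooden caddy 228 (x) x 80 (y) x 40 mm high, open on top, on the other side of the board from the cradle; origin at the centre of its underside. Three cells in a row along its x, 74 mm apart, each 68 x 68 mm inside, walls 6 mm, cell floors 6 mm above the table; two hold the jar and the bottle, the third is free
- pad: fixed cork pad 60 x 60 x 3 mm on the floor of the free cell, origin at the centre of its underside, 6 mm above the table; the tin stands on its upper face, 9 mm above the table. Its axes are the caddy's
- jar: bystander in a caddy cell: glass jar 56 mm in diameter, 70 mm high, origin at the centre of its base
- bottle: bystander in a caddy cell: white bottle 48 mm in diameter, 80 mm high, origin at the centre of its base
- tiles: bystander beyond the board: stack of clay tiles 55 x 55 x 60 mm high, origin at the centre of its underside
- nippers: bystander beyond the board: tile nippers lying flat, about 170 mm long (x) by 70 mm wide (y), 16 mm high, origin about the middle of their length on the table, x towards the steel jaws
Not all that is in view belongs to the job. Of the things like the tin, leave any that is pink; of the rest the larger one is meant.

How it is judged (in metres and radians):
On the way, in this order (a step that is already met when the one before it is completed fails the run):
1. the tin is lifted clear of the cradle (height (world z) of tin above 0.1 m), for 0.3 s.
2. the tin lies flat on the board, let go and at rest (x of tin in the frame of board between -0.125 and 0.125 m and y of tin in the frame of board between -0.1 and 0.1 m and height (world z) of tin below 0.034 m and angle between the x axis of tin and the z axis of board, either way round above 1.47 rad and contact force between the fingers and tin below 0.05 N and linear speed of tin below 0.02 m/s and angular speed of tin below 0.1 rad/s), for 0.2 s.
At the end, for the whole second after the job is handed in: The tin stands upright (within 5 degrees) on the cork pad in the free cell, on its heavy end, its axis within 22 mm of the pad's centre, released and at rest (((x of kit_c0 in the frame of tin above 0 m and z of tin_a in the frame of pad below 0.006 m) or (x of kit_c0 in the frame of tin below 0 m and z of tin_b in the frame of pad below 0.006 m)) and z of tin in the frame of pad above 0.078 m and angle between the x axis of tin and the z axis of pad, either way round below 0.09 rad and horizontal distance between tin and pad below 0.022 m and contact force between the fingers and tin below 0.05 N and linear speed of tin below 0.02 m/s and angular speed of tin below 0.1 rad/s); the robot touches nothing.
It fails at once if the tin is dropped: it falls or topples freely faster than 0.5 m/s (contact force between the fingers and tin below 0.05 N and linear speed of tin above 0.5 m/s).
It fails at once if the glass jar is knocked over or shifted more than 30 mm (distance of jar from where it was at the start of the episode above 0.03 m or angle between jar's own z axis and vertical above 0.35 rad).
It fails at once if the bottle is knocked over or shifted more than 30 mm (distance of bottle from where it was at the start of the episode above 0.03 m or angle between bottle's own z axis and vertical above 0.35 rad).
It fails at once if the stack of tiles is knocked over or shifted more than 30 mm (distance of tiles from where it was at the start of the episode above 0.03 m or angle between tiles's own z axis and vertical above 0.35 rad).
It fails at once if the nippers is knocked over or shifted more than 30 mm (distance of nippers from where it was at the start of the episode above 0.03 m or angle between nippers's own z axis and vertical above 0.35 rad).
It also fails if it takes over 62 s, if anything falls off the work surface, if the arm or the gripper's body presses on something with over 40 N, if the wrist force passes 120 N, or if a joint passes its speed limit or range.

ROBOT

A 6-joint arm with a two-finger parallel gripper is mounted at the origin on the work surface. World frame = base frame: x ahead of the robot, y to its left, z up, the work surface at z = 0. Lengths are in m, angles in degrees, forces in N, time in s.
With the tool pointing down it reaches from about 0.4 to 0.825 m from the base axis. Payload 7 kg.
Tool frame: the origin (TCP) lies midway between the tips of the shut fingers; the grasp point (between the pads) lies 19 mm behind it; z points along the fingers, y is the line along which they close (so a half turn about z gives the same grasp; the last joint's range is limited). The gripper opens to 88 mm and grips with 3 to 60 N. Pads are 19 mm wide; open, the fingers measure 130 mm over their backs; the gripper's body (78 mm by 193 mm) begins 47 mm behind the grasp point.
Start: joints at [89.96, 20.546, 0.682, 0, -70.136, -16.507], TCP at [0.192, 0.647, 0.227] pointing down, gripper open.
Joint ranges: [-176.03, 176.03], [-82.01, 121.73], [-58.28, 71.71], [-173.87, 95.51], [-174.79, -0.11], [-173.66, 173.66]. Speed limits (degrees/s): [136.94, 136.94, 172.46, 180, 180, 180].

INTERFACE

Orientations are given as [roll, pitch, yaw] about the fixed x, y, z axes, in that order (R = Rz(yaw) Ry(pitch) Rx(roll)).
In Python, from plant import r gives the robot as it stands. The module is installed in compiled form; this text tells all that it offers.
- The arm moves only by the tool play_rows, never from a script. Its argument "rows" is a list of rows, each an object with "slide": the shift along the tool's x, y, z as a fraction of full scale, a list of three; "delta_rot": the turn, a rotation vector about the tool's x, y, z as a fraction of full scale, a list of three; "fingers": the opening, from -1 (shut) to 1 (fully open). In form: [{"slide": [x, y, z], "delta_rot": [rx, ry, rz], "fingers": fingers}, ...]. A call has 1 to 8 rows; each row shifts and turns the commanded pose from where the row before left it, along the tool's axes as they then stand; what a row does not reach is not made up. Full scale, the value 1, is 0.15 m for a shift and 0.08 rad for a turn. A row lasts 1/8 s, in which the tool goes at most 62.5 mm and 10.7 degrees, less where a joint would pass 70% of its speed; a pose out of reach is approached as far as the arm can. A call with a number of a shift or a turn outside -1 to 1 is refused whole. A call with a gripper value outside its range is refused whole. The fingers move at their own pace and stop on an object; "squeeze" is the grip in N (left out, the last holds). Time passes only in rows, so rows that do not move let the fingers close. It gives the time, the measured TCP pose, the force, the opening and the grip force at its end, in the units of the state.
- r.get_state(): the state, without advancing time (a new reading comes with each control period).
- r.capture(name): name is "side" or "top"; returns a dict with "image" (400x640x3 uint8, blue, green, red), "fx", "fy", "cx", "cy" (pixels), "distortion" ([k1, k2, p1, p2, k3] as OpenCV has them; the pictures are not rectified), "R" (3x3) and "t" (3): a world point X has camera coordinates R X + t. Camera axes: x right, y down, z forward; pixel columns grow to the right and rows downward; lengths in m; the calibration is good to about 2 mm. A picture is of the moment at which its call begins. There is no depth.
- r.close_job(): hands the job in; it is judged then, once.
The state is a dict: "time_s": time; "joints": joint angles; "qd": joint speeds; "joint_torque": joint torques, N m; "tcp_pos": TCP position; "eef_rot": TCP orientation; "contact_force": force on the tool from outside, world axes, zero at the start; "moment": the same for the moment, N m; "gripper_width": finger opening in m; "gripper_force": force on a finger pad.
Only numpy, scipy, OpenCV 4.12 (cv2) and the standard library are available. Lean on these libraries where they do the work, as an engineer would, in place of code of your own. Each camera call takes 0.05 s, during which the arm holds its last target. There are 200 camera calls.

## Working session

There is one attempt and no reset: what is moved stays moved. The work goes in short steps, Python scripts to look and compute and a tool call to move; the robot and the scene stay as the last step left them, time stands still between calls to the robot, and variables do not carry over. Pictures are saved under pics/ and viewed, at most 10 in all, crops included, and the job is handed in when it is done.

Besides the shell and the picture viewer there is one more tool, called after ">>>" as a command line: name --argument value ..., lists and objects as JSON in quotes. play_rows: Moves the arm, as the interface text tells. Shift numbers are shares of 0.15 m and turn numbers shares of 0.08 rad, none past 1 either way. Its arguments: {"type":"object","properties":{"rows":{"type":"array"},"squeeze":{"type":"number"}},"required":["rows"]}

```bash
mkdir -p pics; cat > h.py <<'E'
import numpy as np, cv2
from plant import r
def cap(n,f=None):
    c=r.capture(n)
    if f: cv2.imwrite(f,c["image"])
    return c
def KD(c):
    return np.array([[c["fx"],0,c["cx"]],[0,c["fy"],c["cy"]],[0,0,1.]]),np.array(c["distortion"],float)
def ray(c,px,z):
    K,D=KD(c); u=cv2.undistortPoints(np.array(px,float).reshape(-1,1,2),K,D).reshape(-1,2)
    R=np.array(c["R"]);t=np.array(c["t"])
    d=np.c_[u,np.ones(len(u))]@R; o=-R.T@t
    return o+d*((z-o[2])/d[:,2])[:,None]
def proj(c,X):
    K,D=KD(c); return cv2.projectPoints(np.array(X,float).reshape(-1,1,3),cv2.Rodrigues(np.array(c["R"]))[0],np.array(c["t"],float),K,D)[0].reshape(-1,2)
E
python3 - <<'E'
from h import *
for n in("top","side"):
    c=cap(n,f"pics/{n}0.png"); R=np.array(c["R"]); print(n,c["fx"],(-R.T@np.array(c["t"])).round(3),R.round(2).tolist())
print(r.get_state())
E
```

```text
top 410.1008914882482 [0.412 0.015 1.219] [[0.02, -1.0, 0.01], [-0.99, -0.02, -0.1], [0.1, -0.01, -0.99]]
side 440.4208173662219 [ 0.157 -0.686  0.768] [[0.88, -0.47, 0.02], [-0.3, -0.6, -0.74], [0.36, 0.65, -0.67]]
{'time_s': 0.1, 'joints': array([ 8.99594728e+01,  2.05868241e+01,  6.38152035e-01, -1.86470827e-02,
       -7.01362760e+01, -1.65051929e+01]), 'qd': array([-0.04897117, -0.03589139,  0.0838222 ,  0.17289831,  0.02691806,
        0.08196405]), 'joint_torque': array([-9.00665073e-04, -5.84164023e+01,  2.93751651e+01,  7.01545805e+00,
        1.01207089e-02, -5.63801746e-05]), 'tcp_pos': array([0.19214169, 0.64660427, 0.22571262]), 'eef_rot': array([ 1.79913571e+02, -7.32826035e-03, -1.65520636e+01]), 'contact_force': array([ 0.0171579 , -0.74265931, -0.19364479]), 'moment': array([ 0.00169339, -0.02110651,  0.01329169]), 'gripper_force': 0.0, 'gripper_width': 0.08795113926926533}
```

View pics/top0.png

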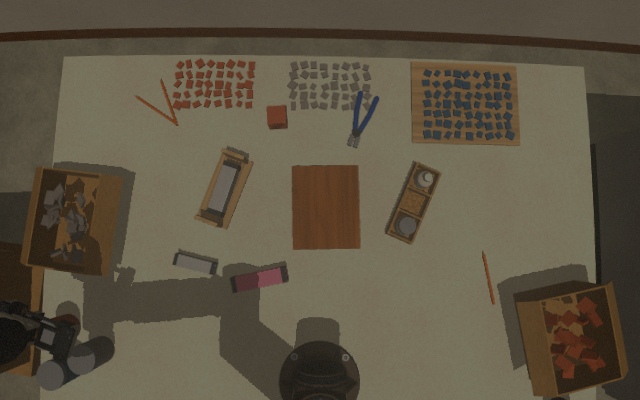

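View pics/side0.png

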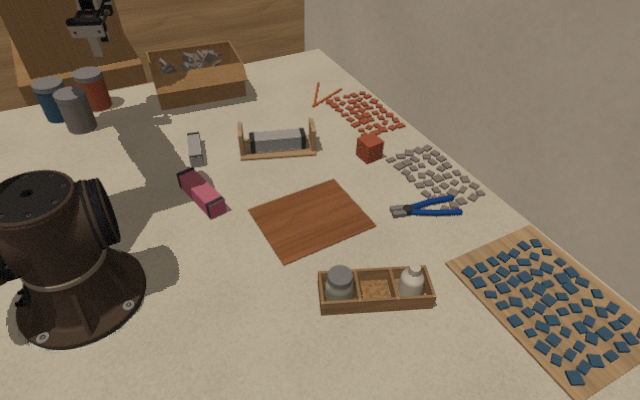

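The pictures show three tin-like things in the top view: a silver tin in the cradle (222,188), a smaller silver one loose at (195,262) and a pink one at (259,278). The cradle tin fits, being not pink and the larger of the two silver ones. The board is at (326,207). The caddy is at (413,203), with the jar at (405,225), the bottle at (425,178) and the middle cell free. I'll confirm in one crop and measure.

```bash
python3 - <<'E'
from h import *
c=cap("top");im=c["image"]
a=cv2.resize(im[135:300,165:300],None,fx=3.5,fy=3.5,interpolation=cv2.INTER_CUBIC)
hsv=cv2.cvtColor(im,cv2.COLOR_BGR2HSV)
b=cv2.resize(im[150:255,375:450],None,fx=3.5,fy=3.5,interpolation=cv2.INTER_CUBIC)
o=np.zeros((580,745,3),np.uint8);o[:a.shape[0],:a.shape[1]]=a;o[:b.shape[0],480:480+b.shape[1]]=b
o=cv2.convertScaleAbs(o,alpha=1.8);cv2.imwrite("pics/crop1.png",o)
def rect(m,z,name):
    m=cv2.morphologyEx(m.astype(np.uint8),cv2.MORPH_CLOSE,np.ones((3,3)))
    k=max(cv2.findContours(m,0,cv2.CHAIN_APPROX_NONE)[0],key=cv2.contourArea)
    w=ray(c,k[:,0],z)[:,:2]; q=cv2.minAreaRect((w*1000).astype(np.float32)); print(name,z,q,k[:,0].min(0),k[:,0].max(0)); return q
H,S,V=[hsv[...,i].astype(int) for i in range(3)]
yy,xx=np.mgrid[:400,:640]
def roi(x0,x1,y0,y1): return (xx>=x0)&(xx<=x1)&(yy>=y0)&(yy<=y1)
rect((S>90)&roi(285,368,158,255),0.006,"board")
rect((S>80)&roi(383,445,155,250),0.040,"caddy")
rect((S<70)&roi(205,240,155,220)&(V<140),0.05,"tin")
rect((S>70)&roi(190,257,143,230),0.03,"cradle")
for p in [(222,188),(207,212),(232,165),(212,200),(237,160),(250,160),(200,210),(262,200),(413,203),(390,215)]: print(p,hsv[p[1],p[0]])
E
```

```text
board 0.006 ((508.2991027832031, -10.750503540039062), (250.06370544433594, 199.92176818847656), 1.8458093404769897) [292 165] [360 249]
caddy 0.04 ((522.2379150390625, -265.3690185546875), (86.93536376953125, 231.19920349121094), 67.27207946777344) [385 162] [441 244]
tin 0.05 ((551.7943725585938, 284.8301086425781), (53.29656219482422, 158.69288635253906), 72.55866241455078) [206 161] [240 217]
cradle 0.03 ((555.099853515625, 284.3463134765625), (110.73368835449219, 230.125244140625), 70.44474792480469) [194 148] [253 229]
(222, 188) [ 20  38 102]
(207, 212) [17 61 67]
(232, 165) [16 49 57]
(212, 200) [ 19  35 103]
(237, 160) [ 17 110  79]
(250, 160) [ 20  66 119]
(200, 210) [ 17 118  93]
(262, 200) [ 19  71 119]
(413, 203) [ 16 139  97]
(390, 215) [ 20  64 100]
```

View pics/crop1.png

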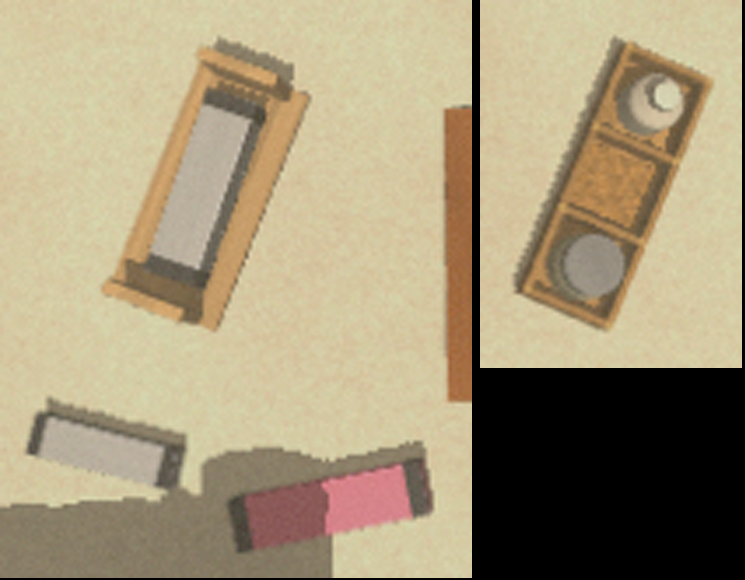

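The crop confirms it: the tin at (205,185) has dark bands at both ends and lies between the cradle cheeks. The small silver tin is at bottom left and the pink one at bottom right. The free caddy cell is the middle one, with cork at (610,180). Next I'll refine the tin from its bright top face and the caddy from its cells, then check both by reprojecting into the side view.

```bash
python3 - <<'E'
from h import *
c=cap("top");im=c["image"];hsv=cv2.cvtColor(im,cv2.COLOR_BGR2HSV)
H,S,V=[hsv[...,i].astype(int) for i in range(3)];yy,xx=np.mgrid[:400,:640]
def roi(x0,x1,y0,y1): return (xx>=x0)&(xx<=x1)&(yy>=y0)&(yy<=y1)
def big(m): return max(cv2.findContours(m.astype(np.uint8),0,cv2.CHAIN_APPROX_NONE)[0],key=cv2.contourArea)[:,0]
k=big((S<52)&(V>85)&roi(205,240,155,220)); w=ray(c,k,.05)[:,:2]
print("bright",cv2.minAreaRect((w*1000).astype(np.float32)))
k=big((S>80)&roi(383,445,155,250)); bx=cv2.boxPoints(cv2.minAreaRect(k.astype(np.float32))); print(bx,ray(c,bx,.04).round(3).tolist(), ray(c,[bx.mean(0)],.04).round(3))
k=big((V<75)&(S<62)&roi(205,240,155,220)); print("dark all",cv2.minAreaRect((ray(c,k,.05)[:,:2]*1000).astype(np.float32)))
# jar top & bottle check
for n,p,z in(("jar",(165/1,0),.07),): pass
jar=(375+(593-480)/3.5,150+266/3.5); bot=(375+(664-480)/3.5,150+95/3.5)
pad=(375+(611-480)/3.5,150+180/3.5)
print("jar",ray(c,[jar],.07),"bottle",ray(c,[bot],.08),"pad",ray(c,[pad],.009))
s=cap("side");o=s["image"].copy()
def box(cx,cy,yaw,l,w,z,col):
    a=np.deg2rad(yaw);R=np.array([[np.cos(a),-np.sin(a)],[np.sin(a),np.cos(a)]])
    P=np.array([[1,1],[1,-1],[-1,-1],[-1,1]])*[l/2,w/2]@R.T+[cx,cy]
    q=proj(s,np.c_[P,np.full(4,z)]);cv2.polylines(o,[q.round().astype(int)],1,col,1)
box(.552,.285,-17.5,.16,.044,.05,(0,255,0)); box(.523,-.264,-22.7,.228,.08,.04,(255,0,255))
cv2.imwrite("pics/side1.png",cv2.resize(cv2.convertScaleAbs(o[110:330,220:450],alpha=1.6),None,fx=2.7,fy=2.7,interpolation=cv2.INTER_CUBIC))
E
```

```text
bright ((553.6842041015625, 289.4771728515625), (43.025794982910156, 130.35488891601562), 72.73503875732422)
[[384.25146 233.10353]
 [414.19824 160.37572]
 [442.11243 171.8698 ]
 [412.16565 244.59761]] [[0.432, -0.18, 0.04], [0.646, -0.269, 0.04], [0.613, -0.351, 0.04], [0.4, -0.261, 0.04]] [[ 0.521 -0.265  0.04 ]]
dark all ((552.0851440429688, 284.29266357421875), (52.112876892089844, 157.74510192871094), 72.53162384033203)
jar [[ 0.45189003 -0.24033065  0.07      ]] bottle [[ 0.59029074 -0.2967477   0.08      ]] pad [[ 0.52733397 -0.26961844  0.009     ]]
```

View pics/side1.png

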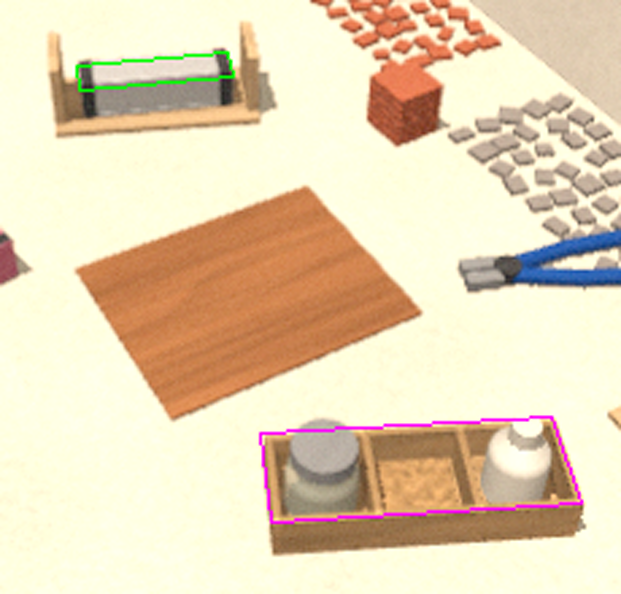

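The side view agrees: the green box sits on the tin's top edge and the magenta one on the caddy rim. The tin is at (0.554, 0.2895) with its axis at -17.3°. The pad is at (0.521, -0.2685), the same as the jar–bottle midpoint, and the caddy's axis is at -22.6°. Now I'll move above the tin.

>>> play_rows --rows '[{"slide":[0.3,0.16,0],"delta_rot":[0,0,0],"fingers":1},{"slide":[0.3,0.16,0],"delta_rot":[0,0,0],"fingers":1},{"slide":[0.3,0.16,0],"delta_rot":[0,0,0],"fingers":1},{"slide":[0.3,0.16,0],"delta_rot":[0,0,0],"fingers":1},{"slide":[0.3,0.16,0],"delta_rot":[0,0,0],"fingers":1},{"slide":[0.3,0.16,0],"delta_rot":[0,0,0],"fingers":1},{"slide":[0.3,0.16,0],"delta_rot":[0,0,0],"fingers":1},{"slide":[0.3,0.16,0],"delta_rot":[0,0,0],"fingers":1}]'

```text
time_s: 1.25
tcp_pos: [0.4836, 0.3592, 0.2267]
eef_rot: [-180.0, -0.0, -16.5]
contact_force: [1.1, 0.3, 1.1]
gripper_width: 0.0879
gripper_force: 0.0
```

>>> play_rows --rows '[{"slide":[0.3,0.16,0],"delta_rot":[0,0,0],"fingers":1},{"slide":[0.3,0.16,0],"delta_rot":[0,0,0.16],"fingers":1},{"slide":[0,0,0.3],"delta_rot":[0,0,0],"fingers":1},{"slide":[0,0,0.2],"delta_rot":[0,0,0],"fingers":1},{"slide":[0,0,0],"delta_rot":[0,0,0],"fingers":1}]'

```text
time_s: 1.88
tcp_pos: [0.5541, 0.2875, 0.1491]
eef_rot: [179.8, 0.2, -17.3]
contact_force: [-0.2, 0.5, 0.5]
gripper_width: 0.0876
gripper_force: 0.0
```

```bash
cat >> h.py <<'E'
from scipy.spatial.transform import Rotation as Ro
def Rt(s): return Ro.from_euler('xyz',s["eef_rot"],degrees=True).as_matrix()
def frac(s,goal): return (Rt(s).T@(np.array(goal)-s["tcp_pos"])/0.15).round(3)
def show(s): print({k:np.round(s[k],3).tolist() for k in("time_s","joints","tcp_pos","eef_rot","contact_force","moment","gripper_width","gripper_force")})
E
python3 - <<'E'
from h import *
s=r.get_state();show(s);print(frac(s,[.5537,.2895,.014]))
E
```

```text
{'time_s': 1.875, 'joints': [45.302, 19.313, -11.761, -0.03, -59.219, 27.393], 'tcp_pos': [0.554, 0.287, 0.149], 'eef_rot': [179.751, 0.157, -17.32], 'contact_force': [-0.224, 0.457, 0.543], 'moment': [0.039, -0.064, 0.001], 'gripper_width': 0.088, 'gripper_force': 0.0}
[-0.004 -0.016  0.901]
```

>>> play_rows --rows '[{"slide":[0,-0.016,0.3],"delta_rot":[0,0,0],"fingers":1},{"slide":[0,0,0.3],"delta_rot":[0,0,0],"fingers":1},{"slide":[0,0,0.2],"delta_rot":[0,0,0],"fingers":1},{"slide":[0,0,0.1],"delta_rot":[0,0,0],"fingers":1},{"slide":[0,0,0],"delta_rot":[0,0,0],"fingers":1}]'

```text
time_s: 2.5
tcp_pos: [0.5562, 0.2914, 0.0169]
eef_rot: [180.0, -0.0, -17.3]
contact_force: [0.3, 0.6, 0.2]
gripper_width: 0.0875
gripper_force: 0.0
```

>>> play_rows --rows '[{"slide":[0,0,0],"delta_rot":[0,0,0],"fingers":-1},{"slide":[0,0,0],"delta_rot":[0,0,0],"fingers":-1},{"slide":[0,0,0],"delta_rot":[0,0,0],"fingers":-1},{"slide":[0,0,0],"delta_rot":[0,0,0],"fingers":-1},{"slide":[0,0,0],"delta_rot":[0,0,0],"fingers":-1},{"slide":[0,0,0],"delta_rot":[0,0,0],"fingers":-1}]' --squeeze 50

```text
time_s: 3.25
tcp_pos: [0.5558, 0.2908, 0.0167]
eef_rot: [180.0, 0.0, -17.3]
contact_force: [-1.5, -2.0, 3.0]
gripper_width: 0.0434
gripper_force: 50.0
```

```bash
python3 - <<'E'
from h import *
show(r.get_state())
E
```

```text
{'time_s': 3.25, 'joints': [45.424, 27.64, -18.994, 0.011, -43.398, 27.289], 'tcp_pos': [0.556, 0.291, 0.017], 'eef_rot': [179.968, 0.008, -17.28], 'contact_force': [-1.546, -2.033, 2.965], 'moment': [-0.655, 0.388, 0.029], 'gripper_width': 0.043, 'gripper_force': 49.999}
```

Gripped at 43.4 mm, which matches the 44 mm tin. Now I'll lift it gently.

>>> play_rows --rows '[{"slide":[0,0,-0.05],"delta_rot":[0,0,0],"fingers":-1},{"slide":[0,0,-0.1],"delta_rot":[0,0,0],"fingers":-1},{"slide":[0,0,-0.2],"delta_rot":[0,0,0],"fingers":-1},{"slide":[0,0,-0.2],"delta_rot":[0,0,0],"fingers":-1},{"slide":[0,0,-0.2],"delta_rot":[0,0,0],"fingers":-1},{"slide":[0,0,-0.15],"delta_rot":[0,0,0],"fingers":-1},{"slide":[0,0,0],"delta_rot":[0,0,0],"fingers":-1},{"slide":[0,0,0],"delta_rot":[0,0,0],"fingers":-1}]'

```text
time_s: 4.25
tcp_pos: [0.5552, 0.2907, 0.1507]
eef_rot: [180.0, 0.1, -17.3]
contact_force: [-0.5, -0.2, -5.6]
gripper_width: 0.0436
gripper_force: 50.0
```

>>> play_rows --rows '[{"slide":[0,0,0],"delta_rot":[0,0,0],"fingers":-1},{"slide":[0,0,0],"delta_rot":[0,0,0],"fingers":-1}]'

```text
time_s: 4.5
tcp_pos: [0.5556, 0.2908, 0.1505]
eef_rot: [179.9, 0.1, -17.3]
contact_force: [-0.2, 0.7, -6.1]
gripper_width: 0.044
gripper_force: 50.0
```

```bash
python3 - <<'E'
from h import *
s=r.get_state();show(s);print("moment in tool axes",Rt(s).T@s["moment"],"goal",frac(s,[.508,-.011,s["tcp_pos"][2]]))
c=cap("side");cv2.imwrite("pics/lift.png",cv2.resize(cv2.convertScaleAbs(c["image"][40:220,170:400],alpha=1.6),None,fx=2.7,fy=2.7))
E
```

```text
{'time_s': 4.5, 'joints': [45.432, 19.389, -11.458, -0.007, -59.255, 27.289], 'tcp_pos': [0.556, 0.291, 0.151], 'eef_rot': [179.913, 0.052, -17.283], 'contact_force': [-0.162, 0.675, -6.085], 'moment': [0.05, 0.133, -0.003], 'gripper_width': 0.044, 'gripper_force': 49.999}
moment in tool axes [ 0.00826119 -0.14203089  0.00303557] goal [0.295 2.015 0.003]
```

View pics/lift.png

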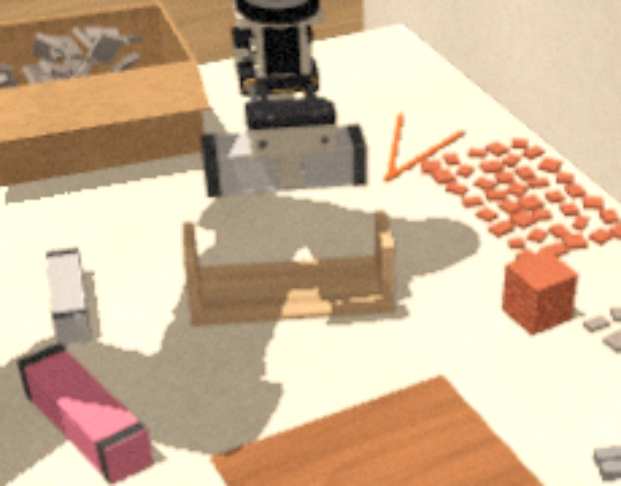

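The picture shows the tin held level at about (285,160), clear of the cradle. The weight is about 6.1 N (0.62 kg). The world moment (0.05, 0.133) N·m puts the load about 22 mm towards the tool's +x, so the far end is the heavy one. Carrying it to the board.

>>> play_rows --rows '[{"slide":[0.02,0.1,0],"delta_rot":[0,0,0],"fingers":-1},{"slide":[0.04,0.2,0],"delta_rot":[0,0,0],"fingers":-1},{"slide":[0.07,0.3,0],"delta_rot":[0,0,0],"fingers":-1},{"slide":[0.08,0.35,0],"delta_rot":[0,0,0],"fingers":-1},{"slide":[0.08,0.35,0],"delta_rot":[0,0,0],"fingers":-1},{"slide":[0.07,0.3,0],"delta_rot":[0,0,0],"fingers":-1},{"slide":[0.05,0.25,0],"delta_rot":[0,0,0],"fingers":-1},{"slide":[0.03,0.12,0],"delta_rot":[0,0,0],"fingers":-1}]'

```text
time_s: 5.55
tcp_pos: [0.5297, -0.0138, 0.1518]
eef_rot: [180.0, 0.0, -17.4]
contact_force: [0.8, 0.6, -5.7]
gripper_width: 0.0437
gripper_force: 50.0
```

>>> play_rows --rows '[{"slide":[0,0,0.1],"delta_rot":[0,0,0],"fingers":-1},{"slide":[0,0,0.2],"delta_rot":[0,0,0],"fingers":-1},{"slide":[0,0,0.2],"delta_rot":[0,0,0],"fingers":-1},{"slide":[0,0,0.18],"delta_rot":[0,0,0],"fingers":-1},{"slide":[0,0,0.1],"delta_rot":[0,0,0],"fingers":-1},{"slide":[0,0,0.05],"delta_rot":[0,0,0],"fingers":-1},{"slide":[0,0,0],"delta_rot":[0,0,0],"fingers":-1}]'

```text
time_s: 6.42
tcp_pos: [0.5314, -0.0105, 0.027]
eef_rot: [180.0, 0.0, -17.3]
contact_force: [0.4, -0.5, -5.7]
gripper_width: 0.0437
gripper_force: 50.0
```

>>> play_rows --rows '[{"slide":[0,0,0.03],"delta_rot":[0,0,0],"fingers":-1},{"slide":[0,0,0.02],"delta_rot":[0,0,0],"fingers":-1},{"slide":[0,0,0.015],"delta_rot":[0,0,0],"fingers":-1},{"slide":[0,0,0.0],"delta_rot":[0,0,0],"fingers":-1}]'

```text
time_s: 6.92
tcp_pos: [0.5312, -0.0107, 0.0173]
eef_rot: [180.0, 0.0, -17.3]
contact_force: [0.4, -0.1, -6.3]
gripper_width: 0.0438
gripper_force: 50.0
```

>>> play_rows --rows '[{"slide":[0,0,0.005],"delta_rot":[0,0,0],"fingers":-1},{"slide":[0,0,0.0],"delta_rot":[0,0,0],"fingers":-1},{"slide":[0,0,0.0],"delta_rot":[0,0,0],"fingers":-1}]'

```text
time_s: 7.3
tcp_pos: [0.5314, -0.0107, 0.0167]
eef_rot: [-180.0, -0.0, -17.3]
contact_force: [-0.4, 0.3, -5.1]
gripper_width: 0.0436
gripper_force: 50.0
```

>>> play_rows --rows '[{"slide":[0,0,0.005],"delta_rot":[0,0,0],"fingers":-1},{"slide":[0,0,0.003],"delta_rot":[0,0,0],"fingers":-1},{"slide":[0,0,0.0],"delta_rot":[0,0,0],"fingers":-1}]'

```text
time_s: 7.68
tcp_pos: [0.5314, -0.0106, 0.0166]
eef_rot: [-180.0, -0.0, -17.2]
contact_force: [-6.1, 0.6, 10.1]
gripper_width: 0.0438
gripper_force: 50.0
```

It is on the board, with the contact force now pushing up. Releasing and backing off.

>>> play_rows --rows '[{"slide":[0,0,-0.004],"delta_rot":[0,0,0],"fingers":-1},{"slide":[0,0,0],"delta_rot":[0,0,0],"fingers":1},{"slide":[0,0,0],"delta_rot":[0,0,0],"fingers":1},{"slide":[0,0,0],"delta_rot":[0,0,0],"fingers":1},{"slide":[0,0,0],"delta_rot":[0,0,0],"fingers":1},{"slide":[0,0,0],"delta_rot":[0,0,0],"fingers":1},{"slide":[0,0,0],"delta_rot":[0,0,0],"fingers":1}]'

```text
time_s: 8.55
tcp_pos: [0.5312, -0.0107, 0.0159]
eef_rot: [180.0, 0.0, -17.3]
contact_force: [-0.2, 0.3, -0.0]
gripper_width: 0.0877
gripper_force: 0.0
```

```bash
python3 - <<'E'
from h import *
s=r.get_state();show(s)
c=cap("side");cv2.imwrite("pics/board.png",cv2.resize(cv2.convertScaleAbs(c["image"][90:330,200:450],alpha=1.6),None,fx=2.4,fy=2.4))
E
```

```text
{'time_s': 8.55, 'joints': [20.008, 20.726, -31.715, -0.001, -37.565, 52.711], 'tcp_pos': [0.531, -0.011, 0.016], 'eef_rot': [179.997, 0.005, -17.282], 'contact_force': [-0.248, 0.305, -0.015], 'moment': [0.022, -0.022, -0.025], 'gripper_width': 0.088, 'gripper_force': 0.0}
```

View pics/board.png

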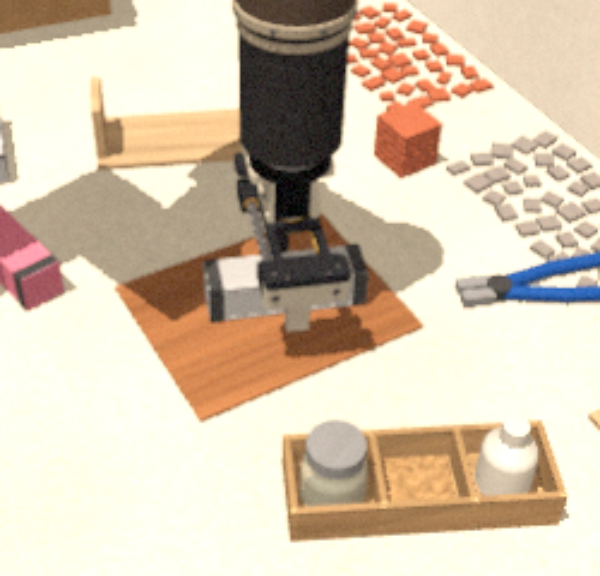

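The tin lies flat and free on the board, around (285,280). The plan is to re-grip 50 mm towards the light (near) end, and with a moderate squeeze lead the grip along an arc so the tin pivots between the pads about its heavy bottom edge.

>>> play_rows --rows '[{"slide":[-0.1,0,0],"delta_rot":[0,0,0],"fingers":1},{"slide":[-0.13,0,0],"delta_rot":[0,0,0],"fingers":1},{"slide":[-0.1,0,0],"delta_rot":[0,0,0],"fingers":1},{"slide":[0,0,0.033],"delta_rot":[0,0,0],"fingers":1},{"slide":[0,0,0],"delta_rot":[0,0,0],"fingers":1}]'

```text
time_s: 9.22
tcp_pos: [0.4841, 0.0042, 0.0109]
eef_rot: [180.0, -0.0, -17.2]
contact_force: [0.4, -0.4, -0.0]
gripper_width: 0.0875
gripper_force: 0.0
```

>>> play_rows --rows '[{"slide":[0,0,0],"delta_rot":[0,0,0],"fingers":-1},{"slide":[0,0,0],"delta_rot":[0,0,0],"fingers":-1},{"slide":[0,0,0],"delta_rot":[0,0,0],"fingers":-1},{"slide":[0,0,0],"delta_rot":[0,0,0],"fingers":-1},{"slide":[0,0,0],"delta_rot":[0,0,0],"fingers":-1}]' --squeeze 22

```text
time_s: 9.85
tcp_pos: [0.484, 0.004, 0.011]
eef_rot: [-180.0, -0.0, -17.3]
contact_force: [0.2, 0.1, -1.1]
gripper_width: 0.044
gripper_force: 22.0
```

>>> play_rows --rows '[{"slide":[0.02,0,-0.08],"delta_rot":[0,0,0],"fingers":-1},{"slide":[0.03,0,-0.085],"delta_rot":[0,0,0],"fingers":-1},{"slide":[0.04,0,-0.08],"delta_rot":[0,0,0],"fingers":-1},{"slide":[0.04,0,-0.075],"delta_rot":[0,0,0],"fingers":-1},{"slide":[0.055,0,-0.07],"delta_rot":[0,0,0],"fingers":-1},{"slide":[0.055,0,-0.065],"delta_rot":[0,0,0],"fingers":-1},{"slide":[0,0,0],"delta_rot":[0,0,0],"fingers":-1}]'

```text
time_s: 10.72
tcp_pos: [0.5196, -0.0066, 0.08]
eef_rot: [-179.9, -0.1, -17.3]
contact_force: [0.3, 0.1, -5.8]
gripper_width: 0.0442
gripper_force: 22.0
```

```bash
python3 - <<'E'
from h import *
s=r.get_state();show(s)
c=cap("side");cv2.imwrite("pics/tip.png",cv2.resize(cv2.convertScaleAbs(c["image"][90:330,200:450],alpha=1.6),None,fx=2.4,fy=2.4))
E
```

```text
{'time_s': 10.725, 'joints': [20.936, 14.439, -29.788, 0.016, -45.664, 51.753], 'tcp_pos': [0.52, -0.007, 0.08], 'eef_rot': [-179.942, -0.092, -17.3], 'contact_force': [0.282, 0.128, -5.83], 'moment': [0.065, 0.343, 0.03], 'gripper_width': 0.044, 'gripper_force': 22.0}
```

View pics/tip.png

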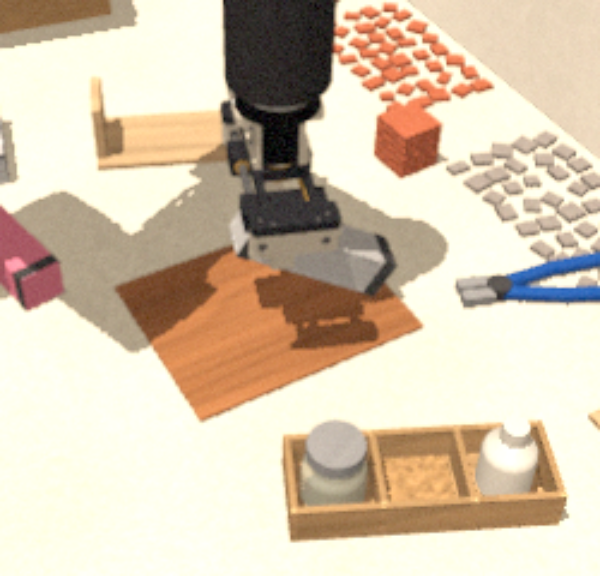

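The tin is airborne at the full 6 N and has turned about 25° between the pads, with its far end at (375,275) sinking. The moment has grown to 0.34 N·m, so the far end is confirmed heavy. I'll raise it and ease the squeeze stepwise so it swings down slowly.

>>> play_rows --rows '[{"slide":[0,0,-0.1],"delta_rot":[0,0,0],"fingers":-1},{"slide":[0,0,-0.15],"delta_rot":[0,0,0],"fingers":-1},{"slide":[0,0,-0.2],"delta_rot":[0,0,0],"fingers":-1},{"slide":[0,0,-0.15],"delta_rot":[0,0,0],"fingers":-1},{"slide":[0,0,-0.1],"delta_rot":[0,0,0],"fingers":-1},{"slide":[0,0,0],"delta_rot":[0,0,0],"fingers":-1}]'

```text
time_s: 11.52
tcp_pos: [0.5188, -0.0064, 0.1854]
eef_rot: [-179.9, -0.1, -17.3]
contact_force: [0.7, -0.4, -6.1]
gripper_width: 0.0437
gripper_force: 22.0
```

>>> play_rows --rows '[{"slide":[0,0,0],"delta_rot":[0,0,0],"fingers":-1},{"slide":[0,0,0],"delta_rot":[0,0,0],"fingers":-1}]' --squeeze 18

```text
time_s: 11.78
tcp_pos: [0.5176, -0.0068, 0.1832]
eef_rot: [179.9, 0.1, -17.3]
contact_force: [0.9, 1.1, -5.2]
gripper_width: 0.044
gripper_force: 18.0
```

>>> play_rows --rows '[{"slide":[0,0,0],"delta_rot":[0,0,0],"fingers":-1},{"slide":[0,0,0],"delta_rot":[0,0,0],"fingers":-1}]' --squeeze 15

```text
time_s: 12.02
tcp_pos: [0.5181, -0.0067, 0.1839]
eef_rot: [180.0, 0.0, -17.3]
contact_force: [-0.7, 0.5, -6.1]
gripper_width: 0.0442
gripper_force: 15.0
```

```bash
cat > tilt.py <<'E'
from h import *
s=r.get_state();show(s);m=Rt(s).T@s["moment"];print("tool moment",m.round(3))
E
python3 tilt.py
```

```text
{'time_s': 12.025, 'joints': [20.978, 7.732, -22.442, -0.006, -59.872, 51.739], 'tcp_pos': [0.518, -0.007, 0.184], 'eef_rot': [179.976, 0.04, -17.286], 'contact_force': [-0.65, 0.47, -6.103], 'moment': [0.094, 0.328, -0.015], 'gripper_width': 0.044, 'gripper_force': 15.0}
tool moment [-0.007 -0.341  0.015]
```

>>> play_rows --rows '[{"slide":[0,0,0],"delta_rot":[0,0,0],"fingers":-1},{"slide":[0,0,0],"delta_rot":[0,0,0],"fingers":-1}]' --squeeze 12

```text
time_s: 12.28
tcp_pos: [0.5183, -0.0067, 0.1842]
eef_rot: [180.0, 0.0, -17.3]
contact_force: [0.2, 0.5, -6.1]
gripper_width: 0.0435
gripper_force: 12.0
```

```bash
python3 tilt.py
```

```text
{'time_s': 12.275, 'joints': [20.978, 7.701, -22.431, -0.003, -59.876, 51.74], 'tcp_pos': [0.518, -0.007, 0.184], 'eef_rot': [179.997, 0.008, -17.283], 'contact_force': [0.223, 0.499, -6.082], 'moment': [0.07, 0.316, 0.012], 'gripper_width': 0.043, 'gripper_force': 12.0}
tool moment [-0.027 -0.323 -0.012]
```

>>> play_rows --rows '[{"slide":[0,0,0],"delta_rot":[0,0,0],"fingers":-1},{"slide":[0,0,0],"delta_rot":[0,0,0],"fingers":-1}]' --squeeze 10

```text
time_s: 12.52
tcp_pos: [0.5184, -0.0067, 0.1844]
eef_rot: [-180.0, -0.0, -17.3]
contact_force: [-0.5, -0.4, -4.6]
gripper_width: 0.0443
gripper_force: 10.0
```

```bash
python3 tilt.py; python3 - <<'E'
from h import *
c=cap("side");cv2.imwrite("pics/tip2.png",cv2.resize(cv2.convertScaleAbs(c["image"][60:330,200:450],alpha=1.6),None,fx=2.2,fy=2.2))
E
```

```text
{'time_s': 12.525, 'joints': [20.978, 7.692, -22.422, 0.003, -59.874, 51.74], 'tcp_pos': [0.518, -0.007, 0.184], 'eef_rot': [-179.995, -0.011, -17.281], 'contact_force': [-0.451, -0.417, -4.63], 'moment': [0.047, 0.179, 0.016], 'gripper_width': 0.044, 'gripper_force': 10.0}
tool moment [-0.008 -0.185 -0.016]
```

View pics/tip2.png

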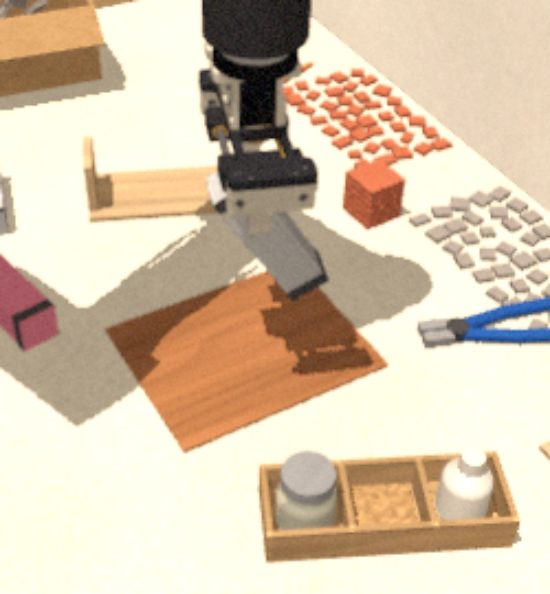

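The picture shows the tin now about 50° down, heavy end at (305,285), still turning slowly in the grip at 10 N. I'll let it turn a little more.

>>> play_rows --rows '[{"slide":[0,0,0],"delta_rot":[0,0,0],"fingers":-1}]'

```text
time_s: 12.7
tcp_pos: [0.5183, -0.0067, 0.1843]
eef_rot: [-180.0, -0.0, -17.3]
contact_force: [0.0, -0.2, -5.9]
gripper_width: 0.0438
gripper_force: 10.0
```

```bash
python3 tilt.py
```

```text
{'time_s': 12.7, 'joints': [20.979, 7.696, -22.425, -0.0, -59.873, 51.742], 'tcp_pos': [0.518, -0.007, 0.184], 'eef_rot': [-179.997, -0.004, -17.279], 'contact_force': [0.038, -0.167, -5.87], 'moment': [0.041, 0.19, -0.004], 'gripper_width': 0.044, 'gripper_force': 10.0}
tool moment [-0.017 -0.193  0.004]
```

>>> play_rows --rows '[{"slide":[0,0,0],"delta_rot":[0,0,0],"fingers":-1},{"slide":[0,0,0],"delta_rot":[0,0,0],"fingers":-1}]'

```text
time_s: 12.95
tcp_pos: [0.5183, -0.0067, 0.1843]
eef_rot: [-180.0, -0.0, -17.3]
contact_force: [-0.1, -0.1, -4.7]
gripper_width: 0.044
gripper_force: 10.0
```

```bash
python3 tilt.py; python3 - <<'E'
from h import *
c=cap("side");cv2.imwrite("pics/tip3.png",cv2.resize(cv2.convertScaleAbs(c["image"][60:330,200:450],alpha=1.6),None,fx=2.2,fy=2.2))
E
```

```text
{'time_s': 12.95, 'joints': [20.98, 7.699, -22.425, 0.0, -59.875, 51.741], 'tcp_pos': [0.518, -0.007, 0.184], 'eef_rot': [-180.0, -0.0, -17.279], 'contact_force': [-0.122, -0.053, -4.684], 'moment': [0.052, 0.184, 0.013], 'gripper_width': 0.044, 'gripper_force': 10.0}
tool moment [-0.005 -0.191 -0.013]
```

View pics/tip3.png

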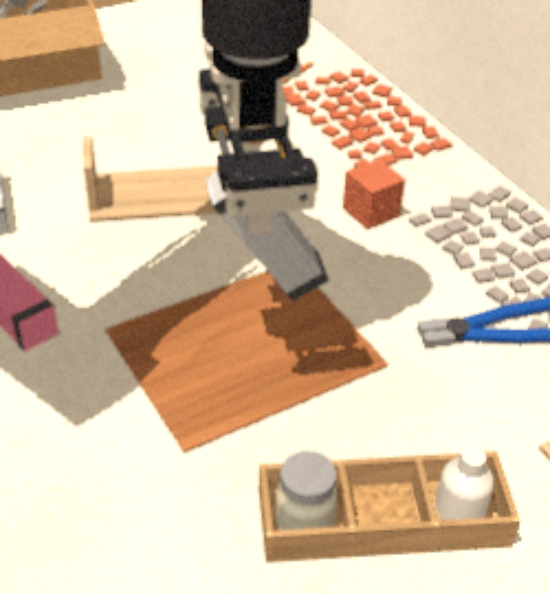

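The tin has settled; the repeat picture is unchanged, with its lower-left edge running (245,240)→(290,298). I'll firm the grip, then measure the tilt by casting the edges onto the tin's face plane.

>>> play_rows --rows '[{"slide":[0,0,0],"delta_rot":[0,0,0],"fingers":-1},{"slide":[0,0,0],"delta_rot":[0,0,0],"fingers":-1}]' --squeeze 40

```text
time_s: 13.25
tcp_pos: [0.5183, -0.0067, 0.1843]
eef_rot: [-180.0, 0.0, -17.3]
contact_force: [1.5, 0.0, -5.9]
gripper_width: 0.0437
gripper_force: 40.0
```

```bash
cat > face.py <<'E'
from h import *
def plane(c,px,P0,ex,n):
    K,D=KD(c);u=cv2.undistortPoints(np.array(px,float).reshape(-1,1,2),K,D).reshape(-1,2)
    R=np.array(c["R"]);d=np.c_[u,np.ones(len(u))]@R;o=-R.T@np.array(c["t"])
    X=o+d*(((P0-o)@n)/(d@n))[:,None]; return np.c_[(X-P0)@ex,X[:,2]-P0[2]]*1000
def setup(s):
    R=Rt(s);n=R[:,1];ex=np.array([-n[1],n[0],0]);ex/=np.linalg.norm(ex)
    if ex@R[:,0]<0: ex=-ex
    g=s["tcp_pos"]-.019*R[:,2]; return g+.022*n,ex,n
E
python3 - <<'E'
from face import *
s=r.get_state();show(s);c=cap("side");P0,ex,n=setup(s)
f=lambda p:(200+p[0]/2.2,60+p[1]/2.2)
print(plane(c,[f(p) for p in[(245,240),(290,298),(325,282),(318,268),(285,215)]],P0,ex,n).round(1))
# silhouette: dark face pixels near the tin, in plane coords
im=c["image"];hsv=cv2.cvtColor(im,cv2.COLOR_BGR2HSV);S,V=hsv[...,1].astype(int),hsv[...,2].astype(int)
for y in (150,155,160,165,170,175,180,185,190,194):
    print(y,[(int(S[y,x]),int(V[y,x])) for x in range(300,354,3)])
E
```

```text
{'time_s': 13.25, 'joints': [20.979, 7.699, -22.425, -0.001, -59.876, 51.74], 'tcp_pos': [0.518, -0.007, 0.184], 'eef_rot': [-179.999, 0.0, -17.282], 'contact_force': [1.48, 0.043, -5.913], 'moment': [0.051, 0.115, 0.036], 'gripper_width': 0.044, 'gripper_force': 40.0}
[[ -10.8  -34.2]
 [  37.9 -118.5]
 [  74.5 -101.3]
 [  65.8  -80.9]
 [  28.4   -8.1]]
150 [(25, 135), (54, 99), (60, 102), (59, 82), (60, 98), (62, 99), (58, 97), (70, 99), (62, 99), (57, 99), (57, 99), (56, 96), (44, 64), (57, 81), (54, 108), (50, 184), (50, 185), (47, 184)]
155 [(35, 36), (60, 98), (56, 100), (66, 89), (63, 97), (68, 98), (55, 97), (57, 99), (63, 97), (60, 98), (57, 98), (62, 103), (56, 110), (52, 161), (50, 172), (50, 182), (47, 186), (49, 187)]
160 [(61, 109), (41, 100), (33, 101), (37, 90), (56, 87), (60, 98), (53, 97), (58, 97), (32, 87), (28, 91), (33, 78), (49, 99), (63, 110), (61, 112), (57, 108), (57, 130), (46, 184), (49, 186)]
165 [(64, 108), (54, 108), (47, 103), (34, 97), (39, 92), (66, 96), (58, 96), (55, 92), (38, 93), (34, 90), (33, 86), (39, 78), (40, 82), (58, 110), (56, 114), (61, 1
[... 512 characters left out ...]
), (34, 90), (34, 90), (30, 86), (25, 90), (32, 88), (37, 89), (32, 55), (57, 112), (56, 109)]
185 [(57, 108), (63, 109), (55, 106), (63, 109), (62, 149), (110, 135), (156, 129), (158, 129), (63, 97), (33, 93), (43, 88), (29, 87), (32, 89), (34, 89), (36, 86), (32, 40), (53, 62), (55, 107)]
190 [(90, 91), (164, 87), (159, 127), (153, 122), (162, 129), (161, 130), (155, 135), (166, 117), (150, 78), (94, 79), (39, 91), (33, 85), (41, 44), (34, 37), (28, 36), (60, 93), (60, 111), (58, 110)]
194 [(155, 130), (157, 128), (151, 132), (161, 133), (150, 136), (153, 132), (155, 133), (156, 132), (150, 78), (166, 72), (136, 60), (33, 31), (87, 53), (163, 78), (157, 78), (175, 73), (92, 91), (57, 107)]
```

The edges give about 60° below horizontal, so 27° remain to vertical; the moment suggests 25°. I'll turn the tool by that about −y.

>>> play_rows --rows '[{"slide":[0,0,0],"delta_rot":[0,-0.5,0],"fingers":-1},{"slide":[0,0,0],"delta_rot":[0,-1,0],"fingers":-1},{"slide":[0,0,0],"delta_rot":[0,-1,0],"fingers":-1},{"slide":[0,0,0],"delta_rot":[0,-1,0],"fingers":-1},{"slide":[0,0,0],"delta_rot":[0,-1,0],"fingers":-1},{"slide":[0,0,0],"delta_rot":[0,-1,0],"fingers":-1},{"slide":[0,0,0],"delta_rot":[0,-0.4,0],"fingers":-1},{"slide":[0,0,0],"delta_rot":[0,0,0],"fingers":-1}]'

```text
time_s: 14.3
tcp_pos: [0.5188, -0.0068, 0.1835]
eef_rot: [180.0, 27.0, -17.3]
contact_force: [1.0, -0.1, -5.2]
gripper_width: 0.0436
gripper_force: 40.0
```

```bash
cat > meas.py <<'E'
from face import *
# tin edges in the side view: grey (low saturation) pixels in the face plane, fitted left/right lines
s=r.get_state();show(s);c=cap("side");P0,ex,n=setup(s)
hsv=cv2.cvtColor(c["image"],cv2.COLOR_BGR2HSV);S=hsv[...,1]
q=proj(c,[P0-[0,0,.07]])[0].round().astype(int);x0,y0=q-40
m=cv2.morphologyEx((S<46).astype(np.uint8),cv2.MORPH_OPEN,np.ones((3,3)))[y0:y0+80,x0:x0+80]
lab=cv2.connectedComponents(m)[1];m=(lab==lab[40,40])
yy,xx=np.nonzero(m);print("px box",xx.min()+x0,xx.max()+x0,yy.min()+y0,yy.max()+y0)
L=[];Rr=[]
for y in range(40-12,40+10):
    k=np.nonzero(m[y])[0]
    if len(k): L.append((k.min()+x0-.5,y+y0));Rr.append((k.max()+x0+.5,y+y0))
for nm,p in(("left",L),("right",Rr)):
    w=plane(c,p,P0,ex,n);v=cv2.fitLine(w.astype(np.float32),cv2.DIST_HUBER,0,.01,.01).ravel()
    print(nm,"tilt from vertical deg",np.rad2deg(np.arctan2(v[0],-v[1]) if v[1]<0 else np.arctan2(-v[0],v[1])).round(1),w[[0,-1]].round(1).tolist())
yb=yy.max();print("lowest",plane(c,[(xx[yy==yb].mean()+x0,yb+y0+.5)],P0,ex,n).round(1))
cv2.imwrite("pics/last_raw.png",c["image"])
E
python3 meas.py
```

```text
{'time_s': 14.3, 'joints': [11.024, 24.733, 0.92, -12.431, -90.362, 64.248], 'tcp_pos': [0.519, -0.007, 0.183], 'eef_rot': [179.969, 27.019, -17.328], 'contact_force': [1.037, -0.109, -5.206], 'moment': [-0.745, -2.408, -0.021], 'gripper_width': 0.044, 'gripper_force': 40.0}
px box 304 328 142 198
left tilt from vertical deg 4.3 [[-30.6, -32.5], [-26.0, -94.0]]
right tilt from vertical deg 1.9 [[16.0, -38.5], [20.4, -100.6]]
lowest [[  -6.7 -119.8]]
```

The remaining tilt is about 3° and the axis is about 4 mm behind the grip. I'll add 2° of turn, raise the tin clear of the jar and bottle, then work out the move to above the pad.

>>> play_rows --rows '[{"slide":[0,0,0],"delta_rot":[0,-0.5,0],"fingers":-1},{"slide":[-0.05,0,-0.1],"delta_rot":[0,0,0],"fingers":-1},{"slide":[-0.1,0,-0.2],"delta_rot":[0,0,0],"fingers":-1},{"slide":[-0.05,0,-0.1],"delta_rot":[0,0,0],"fingers":-1},{"slide":[0,0,0],"delta_rot":[0,0,0],"fingers":-1}]'

```text
time_s: 14.98
tcp_pos: [0.522, -0.0075, 0.2531]
eef_rot: [-179.9, 29.1, -17.2]
contact_force: [0.2, 0.5, -6.3]
gripper_width: 0.0442
gripper_force: 40.0
```

```bash
cat > goal.py <<'E'
from face import *
import sys
zt=float(sys.argv[1]); off=float(sys.argv[2])  # grip height, grip offset along ex from tin axis
s=r.get_state();R=Rt(s);Rz=Ro.from_euler('z',-22.6-s["eef_rot"][2],degrees=True).as_matrix()
rv=R.T@Ro.from_matrix(Rz).as_rotvec();ex=np.array([np.cos(np.deg2rad(22.6)),-np.sin(np.deg2rad(22.6)),0])
g=np.array([.521,-.2685,zt])+off*ex; tcp=g+.019*(Rz@R)[:,2]
print("turn frac",(rv/.08).round(3),"slide frac after turn",((Rz@R).T@(tcp-s["tcp_pos"])/.15).round(3),"tcp",tcp.round(4), "world d",(tcp-s["tcp_pos"]).round(4))
E
python3 meas.py; python3 goal.py 0.25 0.004
```

```text
{'time_s': 14.975, 'joints': [10.334, 23.509, 7.949, -13.316, -100.348, 63.049], 'tcp_pos': [0.522, -0.007, 0.253], 'eef_rot': [-179.877, 29.07, -17.209], 'contact_force': [0.151, 0.454, -6.302], 'moment': [-0.847, -2.625, -0.01], 'gripper_width': 0.044, 'gripper_force': 40.0}
px box 306 329 121 174
left tilt from vertical deg 0.1 [[-32.4, -36.2], [-30.1, -91.8]]
right tilt from vertical deg 2.1 [[14.2, -41.4], [16.3, -97.6]]
lowest [[  -6.5 -118.6]]
turn frac [5.70e-01 1.00e-03 1.02e+00] slide frac after turn [ 0.611  1.608 -0.204] tcp [ 0.5161 -0.2664  0.2334] world d [-0.0052 -0.2591 -0.0184]
```

>>> play_rows --rows '[{"slide":[0,0,0],"delta_rot":[0.29,0,0.51],"fingers":-1},{"slide":[0,0,0],"delta_rot":[0.29,0,0.51],"fingers":-1},{"slide":[0.035,0.1,-0.02],"delta_rot":[0,0,0],"fingers":-1},{"slide":[0.07,0.2,-0.04],"delta_rot":[0,0,0],"fingers":-1},{"slide":[0.09,0.25,-0.05],"delta_rot":[0,0,0],"fingers":-1},{"slide":[0.09,0.25,-0.05],"delta_rot":[0,0,0],"fingers":-1},{"slide":[0.09,0.25,-0.05],"delta_rot":[0,0,0],"fingers":-1},{"slide":[0.09,0.25,-0.05],"delta_rot":[0,0,0],"fingers":-1}]'

```text
time_s: 16.02
tcp_pos: [0.5196, -0.2206, 0.2506]
eef_rot: [-180.0, 29.4, -22.7]
contact_force: [0.9, -0.2, -6.2]
gripper_width: 0.0437
gripper_force: 40.0
```

>>> play_rows --rows '[{"slide":[0.07,0.2,-0.04],"delta_rot":[0,0,0],"fingers":-1},{"slide":[0.04,0.11,-0.02],"delta_rot":[0,0,0],"fingers":-1},{"slide":[0,0,0],"delta_rot":[0,0,0],"fingers":-1},{"slide":[0,0,0],"delta_rot":[0,0,0],"fingers":-1}]'

```text
time_s: 16.52
tcp_pos: [0.5195, -0.2682, 0.2505]
eef_rot: [-179.9, 29.4, -22.6]
contact_force: [0.3, 1.2, -6.0]
gripper_width: 0.0435
gripper_force: 40.0
```

```bash
python3 meas.py; python3 goal.py 0.16 0.006
```

```text
{'time_s': 16.525, 'joints': [-11.843, 30.205, 15.076, -5.478, -103.721, 79.266], 'tcp_pos': [0.519, -0.268, 0.251], 'eef_rot': [-179.942, 29.355, -22.631], 'contact_force': [0.313, 1.159, -5.977], 'moment': [-0.957, -2.464, -0.011], 'gripper_width': 0.044, 'gripper_force': 40.0}
px box 370 401 200 260
left tilt from vertical deg 6.5 [[-39.1, -37.2], [-33.7, -91.4]]
right tilt from vertical deg 2.3 [[14.7, -41.2], [15.4, -95.5]]
lowest [[ -22.2 -124.1]]
turn frac [0. 0. 0.] slide frac after turn [0.34  0.    0.629] tcp [ 0.518  -0.2672  0.1434] world d [-0.0016  0.0007 -0.1073]
```

>>> play_rows --rows '[{"slide":[0.05,0,0.1],"delta_rot":[0,0,0],"fingers":-1},{"slide":[0.07,0,0.13],"delta_rot":[0,0,0],"fingers":-1},{"slide":[0.06,0,0.1],"delta_rot":[0,0,0],"fingers":-1},{"slide":[0.04,0,0.08],"delta_rot":[0,0,0],"fingers":-1},{"slide":[0,0,0],"delta_rot":[0,0,0],"fingers":-1}]'

```text
time_s: 17.2
tcp_pos: [0.5177, -0.2676, 0.1798]
eef_rot: [-180.0, 29.5, -22.6]
contact_force: [-0.6, -1.6, -5.1]
gripper_width: 0.0438
gripper_force: 40.0
```

```bash
python3 meas.py; python3 goal.py 0.137 0.006; python3 - <<'E'
from h import *
a=cap("side")["image"][160:330,290:450];b=cap("top")["image"][130:290,370:460]
a=cv2.resize(a,None,fx=3,fy=3,interpolation=cv2.INTER_CUBIC);b=cv2.resize(b,None,fx=3,fy=3,interpolation=cv2.INTER_CUBIC)
o=np.zeros((510,760,3),np.uint8);o[:510,:480]=a;o[:480,485:485+270]=b;cv2.imwrite("pics/over.png",cv2.convertScaleAbs(o,alpha=1.6))
E
```

```text
{'time_s': 17.2, 'joints': [-11.814, 32.592, 9.706, -5.35, -96.117, 79.974], 'tcp_pos': [0.518, -0.268, 0.18], 'eef_rot': [-179.983, 29.471, -22.641], 'contact_force': [-0.601, -1.6, -5.13], 'moment': [-1.017, -2.438, 0.039], 'gripper_width': 0.044, 'gripper_force': 40.0}
px box 365 397 226 283
left tilt from vertical deg 6.0 [[-39.7, -33.3], [-30.4, -94.6]]
right tilt from vertical deg 3.2 [[11.7, -37.7], [16.1, -99.0]]
lowest [[ -18.  -122.1]]
turn frac [-0.005 -0.    -0.008] slide frac after turn [ 0.194 -0.004  0.352] tcp [ 0.5179 -0.2672  0.1204] world d [-0.0002  0.0007 -0.0603]
```

View pics/over.png

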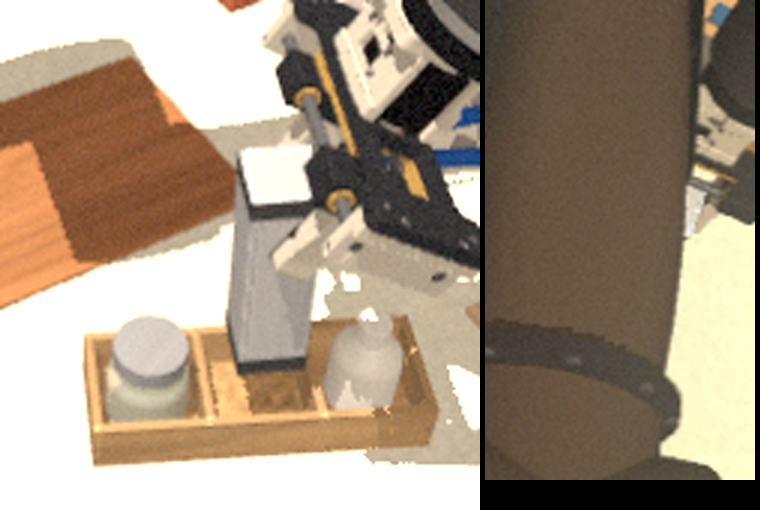

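The picture shows the tin hanging nearly upright over the free middle cell, with its front bottom corners at about (242,363) and (307,368) and the jar and bottle clear on either side. I'll check the corners against where they should be.

```bash
python3 - <<'E'
from face import *
s=r.get_state();c=cap("side");P0,ex,n=setup(s);ex=np.array(ex);g=P0-.022*n
f=lambda p:(290+p[0]/3,160+p[1]/3)
w=plane(c,[f(p) for p in[(242,363),(307,368),(247,215),(323,215)]],P0,ex,n);print(w.round(1),g.round(4))
mid=(w[0,0]+w[1,0])/2000; ax=g+ex*mid; print("axis at bottom",ax[:2].round(4),"bottom z",(g[2]+w[:2,1]/1000).round(4))
# predicted pixels for tin at pad centre, bottom z
for zb in(.066,.070):
    P=np.array([.521,-.2685,zb]); print(zb,[( (proj(c,[P+.022*n+k*.022*ex])[0]-[290,160])*3).round().tolist() for k in(-1,1)])
E
```

```text
[[ -23.5 -115.4]
 [  19.8 -125. ]
 [ -34.3   22.7]
 [   9.9   19.3]] [ 0.5272 -0.2718  0.1982]
axis at bottom [ 0.5255 -0.2711] bottom z [0.0828 0.0733]
0.066 [[231.0, 379.0], [298.0, 375.0]]
0.07 [[231.0, 375.0], [299.0, 371.0]]
```

The edges still lean about 4° (bottom outward) and the bottom axis is about 5 mm outward. Turning about 3° about −y fixes both. After that I'll lower it.

>>> play_rows --rows '[{"slide":[0,0,0],"delta_rot":[0,-0.35,0],"fingers":-1},{"slide":[0,0,0],"delta_rot":[0,-0.3,0],"fingers":-1},{"slide":[0.03,0,0.05],"delta_rot":[0,0,0],"fingers":-1},{"slide":[0.05,0,0.08],"delta_rot":[0,0,0],"fingers":-1},{"slide":[0.04,0,0.06],"delta_rot":[0,0,0],"fingers":-1},{"slide":[0.03,0,0.05],"delta_rot":[0,0,0],"fingers":-1},{"slide":[0.02,0,0.03],"delta_rot":[0,0,0],"fingers":-1},{"slide":[0,0,0],"delta_rot":[0,0,0],"fingers":-1}]'

```text
time_s: 18.4
tcp_pos: [0.518, -0.2679, 0.1328]
eef_rot: [-180.0, 32.3, -22.6]
contact_force: [0.3, 0.1, -6.5]
gripper_width: 0.0441
gripper_force: 40.0
```

```bash
python3 meas.py
```

```text
{'time_s': 18.4, 'joints': [-12.074, 36.56, 9.205, -5.674, -94.526, 80.59], 'tcp_pos': [0.518, -0.268, 0.133], 'eef_rot': [-179.977, 32.348, -22.646], 'contact_force': [0.319, 0.067, -6.54], 'moment': [-1.169, -2.672, 0.049], 'gripper_width': 0.044, 'gripper_force': 40.0}
px box 361 395 242 296
left tilt from vertical deg 5.0 [[-42.5, -30.9], [-36.8, -96.7]]
right tilt from vertical deg 0.7 [[1.3, -35.0], [9.4, -101.5]]
lowest [[ -10.8 -117.7]]
```

>>> play_rows --rows '[{"slide":[0.007,0,0.011],"delta_rot":[0,0,0],"fingers":-1},{"slide":[0.007,0,0.011],"delta_rot":[0,0,0],"fingers":-1},{"slide":[0.007,0,0.011],"delta_rot":[0,0,0],"fingers":-1},{"slide":[0,0,0],"delta_rot":[0,0,0],"fingers":-1}]'

```text
time_s: 18.95
tcp_pos: [0.5181, -0.2679, 0.1271]
eef_rot: [-180.0, 32.3, -22.6]
contact_force: [0.4, 0.0, -5.4]
gripper_width: 0.0434
gripper_force: 40.0
```

>>> play_rows --rows '[{"slide":[0.007,0,0.011],"delta_rot":[0,0,0],"fingers":-1},{"slide":[0,0,0],"delta_rot":[0,0,0],"fingers":-1}]'

```text
time_s: 19.2
tcp_pos: [0.5181, -0.2678, 0.1251]
eef_rot: [-180.0, 32.3, -22.6]
contact_force: [0.0, 0.4, -4.7]
gripper_width: 0.0437
gripper_force: 40.0
```

>>> play_rows --rows '[{"slide":[0.007,0,0.011],"delta_rot":[0,0,0],"fingers":-1},{"slide":[0,0,0],"delta_rot":[0,0,0],"fingers":-1}]'

```text
time_s: 19.45
tcp_pos: [0.5181, -0.2679, 0.1231]
eef_rot: [-180.0, 32.3, -22.6]
contact_force: [-0.1, -0.6, -6.0]
gripper_width: 0.0435
gripper_force: 40.0
```

>>> play_rows --rows '[{"slide":[0.007,0,0.011],"delta_rot":[0,0,0],"fingers":-1},{"slide":[0,0,0],"delta_rot":[0,0,0],"fingers":-1}]'

```text
time_s: 19.7
tcp_pos: [0.5181, -0.2679, 0.1212]
eef_rot: [-180.0, 32.3, -22.6]
contact_force: [-0.4, 0.5, -5.6]
gripper_width: 0.0436
gripper_force: 40.0
```

>>> play_rows --rows '[{"slide":[0.005,0,0.008],"delta_rot":[0,0,0],"fingers":-1},{"slide":[0,0,0],"delta_rot":[0,0,0],"fingers":-1}]'

```text
time_s: 19.95
tcp_pos: [0.5182, -0.268, 0.1201]
eef_rot: [-180.0, 32.3, -22.6]
contact_force: [-0.3, -0.0, -4.9]
gripper_width: 0.0441
gripper_force: 40.0
```

>>> play_rows --rows '[{"slide":[0.005,0,0.008],"delta_rot":[0,0,0],"fingers":-1},{"slide":[0,0,0],"delta_rot":[0,0,0],"fingers":-1}]'

```text
time_s: 20.2
tcp_pos: [0.5182, -0.268, 0.12]
eef_rot: [-180.0, 32.3, -22.6]
contact_force: [-0.7, 2.2, 6.0]
gripper_width: 0.044
gripper_force: 40.0
```

>>> play_rows --rows '[{"slide":[0.005,0,0.008],"delta_rot":[0,0,0],"fingers":-1},{"slide":[0,0,0],"delta_rot":[0,0,0],"fingers":-1}]'

```text
time_s: 20.45
tcp_pos: [0.5182, -0.268, 0.12]
eef_rot: [-180.0, 32.3, -22.6]
contact_force: [-0.4, 2.3, 13.5]
gripper_width: 0.0436
gripper_force: 40.0
```

It touched down at the expected height (TCP z 0.120). I'll back off the press, ease the squeeze so the base seats flat, then open.

>>> play_rows --rows '[{"slide":[-0.006,0,-0.01],"delta_rot":[0,0,0],"fingers":-1},{"slide":[0,0,0],"delta_rot":[0,0,0],"fingers":-1}]' --squeeze 10

```text
time_s: 20.7
tcp_pos: [0.5182, -0.268, 0.12]
eef_rot: [-180.0, 32.3, -22.6]
contact_force: [-0.5, 1.8, 7.3]
gripper_width: 0.0439
gripper_force: 10.0
```

>>> play_rows --rows '[{"slide":[0,0,0],"delta_rot":[0,0,0],"fingers":-1},{"slide":[0,0,0],"delta_rot":[0,0,0],"fingers":-1},{"slide":[0,0,0],"delta_rot":[0,0,0],"fingers":-1}]' --squeeze 3

```text
time_s: 21.08
tcp_pos: [0.5181, -0.2679, 0.1189]
eef_rot: [-180.0, 32.3, -22.6]
contact_force: [-1.0, 2.3, 5.2]
gripper_width: 0.0439
gripper_force: 3.0
```

```bash
python3 meas.py
```

```text
{'time_s': 21.075, 'joints': [-12.076, 37.229, 8.497, -5.661, -93.142, 80.729], 'tcp_pos': [0.518, -0.268, 0.119], 'eef_rot': [-179.977, 32.333, -22.645], 'contact_force': [-0.968, 2.337, 5.236], 'moment': [0.086, -0.728, -0.171], 'gripper_width': 0.044, 'gripper_force': 3.0}
px box 361 398 246 297
left tilt from vertical deg 3.7 [[-43.4, -28.9], [-37.8, -95.9]]
right tilt from vertical deg 0.5 [[-1.2, -32.9], [10.9, -101.1]]
lowest [[ -27.9 -105.4]]
```

>>> play_rows --rows '[{"slide":[0,0,0],"delta_rot":[0,0,0],"fingers":0.2},{"slide":[0,0,0],"delta_rot":[0,0,0],"fingers":0.6},{"slide":[0,0,0],"delta_rot":[0,0,0],"fingers":1},{"slide":[0,0,0],"delta_rot":[0,0,0],"fingers":1},{"slide":[0,0,0],"delta_rot":[0,0,0],"fingers":1},{"slide":[0,0,0],"delta_rot":[0,0,0],"fingers":1}]'

```text
time_s: 21.88
tcp_pos: [0.5182, -0.2679, 0.1189]
eef_rot: [-180.0, 32.3, -22.6]
contact_force: [0.3, -0.7, -0.9]
gripper_width: 0.0869
gripper_force: 0.0
```

```bash
python3 meas.py
```

```text
{'time_s': 21.875, 'joints': [-12.072, 37.228, 8.499, -5.667, -93.123, 80.73], 'tcp_pos': [0.518, -0.268, 0.119], 'eef_rot': [-179.967, 32.314, -22.64], 'contact_force': [0.267, -0.652, -0.896], 'moment': [-0.636, -1.694, -0.032], 'gripper_width': 0.087, 'gripper_force': 0.0}
px box 361 421 246 297
left tilt from vertical deg 3.4 [[-43.5, -28.9], [-35.8, -96.2]]
right tilt from vertical deg 23.2 [[-7.0, -32.4], [10.9, -101.2]]
lowest [[ -27.  -105.6]]
```

Released, with no force on the pads. Backing out along the fingers.

>>> play_rows --rows '[{"slide":[0,0,-0.05],"delta_rot":[0,0,0],"fingers":1},{"slide":[0,0,-0.1],"delta_rot":[0,0,0],"fingers":1},{"slide":[0,0,-0.2],"delta_rot":[0,0,0],"fingers":1},{"slide":[0,0,-0.25],"delta_rot":[0,0,0],"fingers":1},{"slide":[0,0,-0.2],"delta_rot":[0,0,0],"fingers":1},{"slide":[0,0,-0.1],"delta_rot":[0,0,0],"fingers":1},{"slide":[0,0,0],"delta_rot":[0,0,0],"fingers":1},{"slide":[0,0,0],"delta_rot":[0,0,0],"fingers":1}]'

```text
time_s: 22.92
tcp_pos: [0.5845, -0.2956, 0.2326]
eef_rot: [-180.0, 32.4, -22.6]
contact_force: [-0.3, -0.1, 1.0]
gripper_width: 0.0876
gripper_force: 0.0
```

```bash
python3 - <<'E'
from h import *
show(r.get_state())
c=cap("side");im=c["image"];cv2.imwrite("pics/final.png",im)
a=np.deg2rad(-22.6);ex=np.array([np.cos(a),np.sin(a),0]);ey=np.array([-np.sin(a),np.cos(a),0])
# top face of a tin standing upright at pad centre vs. bright top face seen
P=np.array([.521,-.2685,.169]);pred=proj(c,[P+.022*(i*ex+j*ey) for i,j in((1,1),(1,-1),(-1,-1),(-1,1))]);print("pred",pred.round(1).tolist(),pred.mean(0))
hsv=cv2.cvtColor(im,cv2.COLOR_BGR2HSV);x,y=pred.mean(0).round().astype(int);print(hsv[y-14:y+22:4,x-24:x+25:6].tolist())
E
```

```text
{'time_s': 22.925, 'joints': [-12.985, 39.731, 28.366, -5.544, -110.528, 79.873], 'tcp_pos': [0.585, -0.296, 0.233], 'eef_rot': [-179.958, 32.356, -22.638], 'contact_force': [-0.289, -0.057, 0.959], 'moment': [-0.709, -1.683, -0.032], 'gripper_width': 0.088, 'gripper_force': 0.0}
pred [[391.3, 231.9], [396.6, 249.9], [372.3, 251.3], [368.0, 233.1]] [382.06191212 241.54394881]
[[[11, 161, 76], [12, 157, 83], [14, 136, 92], [16, 56, 122], [18, 55, 120], [17, 53, 121], [19, 58, 119], [19, 53, 121], [17, 54, 123]], [[13, 156, 88], [20, 60, 110], [20, 38, 136], [18, 31, 150], [21, 26, 159], [18, 29, 147], [19, 45, 197], [20, 47, 195], [19, 45, 197]], [[18, 60, 119], [20, 55, 121], [16, 29, 170], [17, 29, 168], [16, 29, 167], [17, 28, 166], [19, 47, 195], [19, 48, 196], [19, 48, 197]], [[21, 56, 118], [19, 53, 121], [18, 27, 172], [17, 29, 169], [17, 29, 169], [16, 29, 170], [19, 49, 193], [19, 46, 195], [19, 46, 198]], [[19, 59, 121], [17, 55, 130], [21, 18, 185], [15, 30, 168], [16, 32, 167], [17, 29, 166], [19, 47, 186], [18, 47, 196], [20, 46, 198]], [[19, 45, 197], [19, 49, 181], [17, 18, 125], [14, 26, 166], [18, 27, 167], [18, 22, 173], [13, 10, 172], [19, 47, 195], [19, 48, 198]], [[19, 47, 195], [19, 46, 161], [0, 8, 34], [21, 42, 43], [24, 32, 40], [10, 20, 38], [15, 59, 87], [18, 46, 198], [19, 45, 198]], [[19, 48, 197], [19, 39, 123], [20, 39, 79], [18, 37, 82], [11, 31, 90], [17, 36, 112], [19, 49, 187], [19, 45, 199], [20, 46, 198]], [[19, 47, 197], [15, 33, 107], [17, 30, 119], [15, 36, 113], [16, 34, 112], [15, 31, 114], [19, 47, 196], [19, 45, 200], [19, 45, 200]]]
```

```bash
python3 - <<'E'
from h import *
for n in("side","top"):
    c=cap(n);im=c["image"];hsv=cv2.cvtColor(im,cv2.COLOR_BGR2HSV).astype(int)
    p=proj(c,[[.521,-.2685,.169]])[0].round().astype(int);x0,y0=p-22
    m=((hsv[...,1]<38)&(hsv[...,2]>130))[y0:y0+40,x0:x0+44].astype(np.uint8)
    ks=cv2.findContours(cv2.morphologyEx(m,cv2.MORPH_OPEN,np.ones((3,3))),0,cv2.CHAIN_APPROX_NONE)[0]
    for k in ks:
        w=ray(c,k[:,0]+[x0,y0],.169)[:,:2]; print(n,cv2.contourArea(k),cv2.minAreaRect((w*1000).astype(np.float32)))
# base: dark band bottom edge, side view
c=cap("side")
for k in(-1,0,1):
    a=np.deg2rad(-22.6);ex=np.array([np.cos(a),np.sin(a),0]);ey=np.array([-np.sin(a),np.cos(a),0])
    q=proj(c,[np.array([.521,-.2685,z])+k*.034*ex-.034*ey for z in(.04,)]).round(1);print(k,q.tolist())
E
```

```text
side 395.0 ((519.1451416015625, -266.2096252441406), (44.612464904785156, 43.237369537353516), 66.70610809326172)
-1 [[360.8, 299.8]]
0 [[377.9, 298.6]]
1 [[395.0, 297.5]]
```

The top face measures 44.6 x 43.2 mm at the standing height of 0.169 m, 3 mm from the pad's centre and square to the caddy. The tin is standing on its heavy end, so I'm handing it in.

```bash
python3 -c "
from plant import r
print(r.close_job())"
```

```text
the job is handed in; nothing more can be done
None
```

The tin stands upright in the caddy's free cell, heavy end down on the cork pad, its top measured about 3 mm from the pad's centre; it was let go, nothing else was touched that I could see, and the job was handed in at about 23 s (no verdict was returned).

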